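Put the dried lids back on their turned boxes

TASK

The lids of the four turned boxes have been oiled and now stand in a row on the grey slatted drying rack, in no particular order. Carry the row over to the rack of boxes so that the lids stand in the order of the boxes there, putting every lid the right way up on its own box, the one of the same wood and the same diameter, seated fully home with its flange down on the rim. Set the lids down rather than dropping them, and leave the boxes standing where they are and the wax tin and the sanding block alone.

Things in the scene. Friction and masses are not known exactly. Their poses are not given: they have to be found in the camera images.
- maple_lid: Lid of pale maple (light yellowish wood), the smallest of four: flange 52 mm across, 7 mm thick; on it a round knob 30 mm high, 15-18 mm across (grasp this); under it a tapered spigot 9 mm deep, 32 mm across at top, 22 at bottom. 25-95 g. Origin: centre of the spigot's bottom, z up (flange top at 16 mm, knob top at 46). Starts upright on the 22 mm high grey slatted drying rack, row of four about 84 mm apart.
- maple_box: Open turned box of pale maple (light yellowish wood), the smallest of four: 45 mm high, rim 52 mm across, mouth 38 mm, 0.14-0.23 kg, loose. Origin: centre of underside, z up. Stands on the 18 mm high grey board of the railed box rack, row of four about 84 mm apart. With its lid home the lid's origin is 36 mm above this one, on the same axis (3 mm play; the taper guides a lid up to 6 mm off).
- cherry_lid: Lid of orange-brown cherry, the second smallest of four: flange 59 mm across, 7 mm thick; on it a round knob 30 mm high, 15-18 mm across (grasp this); under it a tapered spigot 9 mm deep, 39 mm across at top, 29 at bottom. 25-95 g. Origin: centre of the spigot's bottom, z up (flange top at 16 mm, knob top at 46). Starts upright on the 22 mm high grey slatted drying rack, row of four about 84 mm apart.
- cherry_box: Open turned box of orange-brown cherry, the second smallest of four: 45 mm high, rim 59 mm across, mouth 45 mm, 0.14-0.23 kg, loose. Origin: centre of underside, z up. Stands on the 18 mm high grey board of the railed box rack, row of four about 84 mm apart. With its lid home the lid's origin is 36 mm above this one, on the same axis (3 mm play; the taper guides a lid up to 6 mm off).
- walnut_lid: Lid of dark reddish-brown walnut, the second largest of four: flange 66 mm across, 7 mm thick; on it a round knob 30 mm high, 15-18 mm across (grasp this); under it a tapered spigot 9 mm deep, 46 mm across at top, 36 at bottom. 25-95 g. Origin: centre of the spigot's bottom, z up (flange top at 16 mm, knob top at 46). Starts upright on the 22 mm high grey slatted drying rack, row of four about 84 mm apart.
- walnut_box: Open turned box of dark reddish-brown walnut, the second largest of four: 45 mm high, rim 66 mm across, mouth 52 mm, 0.14-0.23 kg, loose. Origin: centre of underside, z up. Stands on the 18 mm high grey board of the railed box rack, row of four about 84 mm apart. With its lid home the lid's origin is 36 mm above this one, on the same axis (3 mm play; the taper guides a lid up to 6 mm off).
- ebony_lid: Lid of black ebony, the largest of four: flange 73 mm across, 7 mm thick; on it a round knob 30 mm high, 15-18 mm across (grasp this); under it a tapered spigot 9 mm deep, 53 mm across at top, 43 at bottom. 25-95 g. Origin: centre of the spigot's bottom, z up (flange top at 16 mm, knob top at 46). Starts upright on the 22 mm high grey slatted drying rack, row of four about 84 mm apart.
- ebony_box: Open turned box of black ebony, the largest of four: 45 mm high, rim 73 mm across, mouth 59 mm, 0.14-0.23 kg, loose. Origin: centre of underside, z up. Stands on the 18 mm high grey board of the railed box rack, row of four about 84 mm apart. With its lid home the lid's origin is 36 mm above this one, on the same axis (3 mm play; the taper guides a lid up to 6 mm off).
- wax_tin: Round tin of paste wax with a green lid, 63 mm across, 35 mm high, standing loose at the left of the work; a bystander. Origin: centre of its underside.
- sanding_block: Cork sanding block, 60 x 92 x 30 mm, lying loose at the right of the work; a bystander. Origin: centre of its underside.
There are look-alikes about, which are no part of the job. Leave any purple look-alike of the walnut_lid alone. Leave any blue look-alike of the maple_box alone.

How it is judged:
By the outcome, as a careful person would: the job done as asked, in the order asked, and still so for the second after the job is handed in, with the robot touching nothing.
It also fails if it takes over 99 s, if anything falls off the work surface, if the arm or the gripper's body presses on something with over 40 N, if the wrist force passes 120 N, or if a joint passes its speed limit or range.

ROBOT

A 6-joint arm with a two-finger parallel gripper is mounted at the origin on the work surface; the furniture and walls round the work are solid. World frame = base frame: x ahead of the robot, y to its left, z up, the work surface at z = 0. Lengths are in m, angles in degrees, forces in N, time in s.
With the tool pointing down it reaches from about 0.3 to 0.75 m from the base axis. Payload 8.5 kg.
Tool frame: the origin (TCP) lies between the finger pads; the fingertips stand env.finger_overhang ahead of it and the grasp point (between the pads) lies 2 mm behind it (env.finger_overhang is the distance from the TCP to the fingertips, in m); z points along the fingers, y is the line along which they close (so a half turn about z gives the same grasp; the last joint's range is limited). The gripper opens to 85 mm and grips with 20 to 120 N. Pads are 22 mm wide; open, the fingers measure 114 mm over their backs; the gripper's body (76 mm by 85 mm) begins 54 mm behind the grasp point. The pads swing forward as they close: fully open they stand 13 mm farther back than shut.
Start: joints at [52.237, 21.807, 74.336, -0, 83.858, -12.336], TCP at [0.236, 0.497, 0.248] pointing down, gripper open.
Joint ranges: [-178.18, 178.18], [-50.72, 133.34], [12.68, 142.11], [-81.47, 261.47], [9.98, 163.14], [-165.26, 165.26]. Speed limits (degrees/s): [136.94, 136.94, 180, 180, 180, 180].

INTERFACE

Orientations are given as a 3x3 rotation matrix whose columns are the frame's x, y, z axes.
In Python, from rig import env gives the robot as it stands. The module is installed in compiled form; this text tells all that it offers.
- The arm moves only by the tool jog_arm, never from a script. Its arguments are lists of equal length, an entry for each row: "hand": the finger opening in m, from 0 to 0.0854; "travel": the shift along the world's x, y, z in m, a list of three; "yaw": the turn about the world's z in rad. A call has exactly 5 rows; each row shifts and turns the commanded pose from where the row before left it; what a row does not reach is not made up. A row lasts 1/8 s, in which the tool goes at most 62.5 mm and 10.7 degrees, less where a joint would pass 70% of its speed; a pose out of reach is approached as far as the arm can. A call is refused whole if a number of a shift passes 0.0625 or a number of a turn 0.188, either way. A call with a gripper value outside its range is refused whole. The fingers move at their own pace and stop on an object; "grip_force" is the grip in N (left out, the last holds). Time passes only in rows, so rows that do not move let the fingers close, or fill a call up. It gives the time, the measured TCP pose, the force, the opening and the grip force at its end, in the units of the state.
- env.observe(): the state, without advancing time (a new reading comes with each control period).
- env.get_image(name): name is "side" or "top"; returns the picture (400x640x3 uint8, red, green, blue); there is no depth.
- env.calibration(name): a dict with "fx", "fy", "cx", "cy" (pixels), "position" and "rotation" of the camera in the world. Camera axes: x right, y down, z forward; pixel columns grow to the right and rows downward; lengths in m; the calibration is good to about 2 mm. A picture is of the moment at which its call begins. calibration takes no time and is no camera call.
- env.close_job(): hands the job in; it is judged then, once.
The state is a dict: "time_s": time; "q": joint angles; "qvel": joint speeds; "joint_efforts": joint torques, N m; "position": TCP position; "tool_rot": TCP orientation; "ft_force": force on the tool from outside, world axes, zero at the start; "wrist_torque": the same for the moment, N m; "grip_width": finger opening in m; "gripper_force": force on a finger pad.
Only numpy, scipy, OpenCV 4.12 (cv2) and the standard library are available. Lean on these libraries where they do the work, as an engineer would, in place of code of your own. Each camera call takes 0.05 s, during which the arm holds its last target. There are 200 camera calls.

## Working session

There is one attempt and no reset: what is moved stays moved. The work goes in short steps, Python scripts to look and compute and a tool call to move; the robot and the scene stay as the last step left them, time stands still between calls to the robot, and variables do not carry over. Pictures are saved under pics/ and viewed, at most 14 in all, crops included, and the job is handed in when it is done.

Besides the shell and the picture viewer there is one more tool, called in YAML: its name, and indented under it one key for each argument. jog_arm: Moves the arm, as the interface text tells. Its arguments: {"type":"object","properties":{"hand":{"type":"array"},"travel":{"type":"array"},"yaw":{"type":"array"},"grip_force":{"type":"number"}},"required":["hand","travel","yaw"]}

```bash
mkdir -p pics; python3 - <<'E'
from rig import env
import cv2,numpy as np
for n in("top","side"):
    im=env.get_image(n); cv2.imwrite(f"pics/{n}0.png",im[:,:,::-1]); c=env.calibration(n); print(n,{k:np.round(v,4).tolist() for k,v in c.items()})
s=env.observe(); print(s,env.finger_overhang)
E
```

```text
top {'fx': 496.7358, 'fy': 496.7358, 'cx': 308.1491, 'cy': 193.8268, 'position': [0.4793, 0.0643, 1.3488], 'rotation': [[-0.0047, -0.9996, 0.0275], [-0.9999, 0.0043, -0.0148], [0.0147, -0.0276, -0.9995]]}
side {'fx': 402.6537, 'fy': 402.6537, 'cx': 317.3625, 'cy': 198.3663, 'position': [0.439, -1.013, 0.6476], 'rotation': [[0.9961, -0.046, 0.0755], [-0.0883, -0.4883, 0.8682], [-0.0031, -0.8715, -0.4904]]}
{'time_s': 0.1, 'q': array([ 5.22363453e+01,  2.18363452e+01,  7.43790772e+01, -2.20881766e-05,
        8.38549871e+01, -1.23361305e+01]), 'qvel': array([-0.09463055, -0.01387784, -0.14388748,  0.01184894,  0.12013963,
        0.0514386 ]), 'joint_efforts': array([ 3.87888198e-03, -4.49218941e+01, -2.31658816e+01, -1.33785707e-04,
        3.58820784e-03, -8.60408022e-05]), 'position': array([0.23601523, 0.496534  , 0.24778869]), 'tool_rot': array([[-9.03129052e-01,  4.29368547e-01, -7.52268301e-04],
       [ 4.29369126e-01,  9.03128568e-01, -9.71715683e-04],
       [ 2.62170842e-04, -1.20058545e-03, -9.99999245e-01]]), 'ft_force': array([ 0.27210325,  0.50996501, -0.11233506]), 'wrist_torque': array([ 0.00984782,  0.02381382, -0.00997906]), 'gripper_force': 0.0, 'grip_width': 0.0858435291606581} 0.017
```

View pics/top0.png

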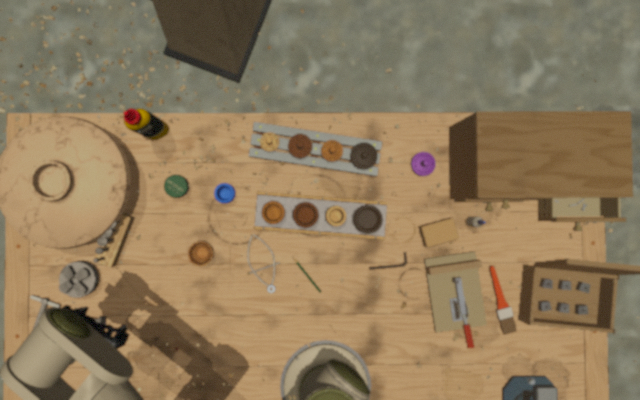

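View pics/side0.png

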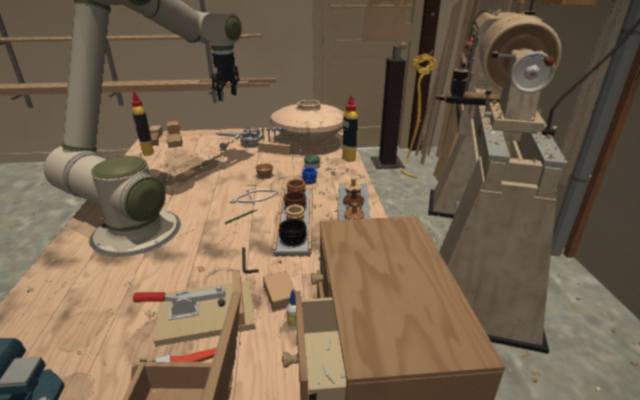

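Top view: lid rack at about (315,148) holds maple (269,142), walnut (300,146), cherry (332,151) and ebony (364,155). Box rack at about (320,216) holds cherry (273,212), walnut (305,214), maple (336,215) and ebony (368,218). The purple look-alike lid (423,163), blue look-alike box (224,193) and a stray brown pot (201,253) are to be left alone. The side view shows both racks beside the drawer cabinet. I'll confirm in an enlarged crop with circle fits.

```bash
cat > h.py <<'E'
import cv2,numpy as np
from rig import env
def ray(n,u,v):
    c=env.calibration(n); d=np.array(c["rotation"])@[(u-c["cx"])/c["fx"],(v-c["cy"])/c["fy"],1]
    return np.array(c["position"]),d
def on_z(n,u,v,z):
    p,d=ray(n,u,v); return p+d*(z-p[2])/d[2]
def proj(n,P):
    c=env.calibration(n); q=np.array(c["rotation"]).T@(np.array(P)-c["position"])
    return c["fx"]*q[0]/q[2]+c["cx"],c["fy"]*q[1]/q[2]+c["cy"]
E
python3 - <<'E'
import cv2
t=cv2.imread('pics/top0.png')[115:245,180:450]; s=cv2.imread('pics/side0.png')[160:260,255:385]
t=cv2.resize(t,None,fx=2.9,fy=2.9,interpolation=3)
cv2.imwrite('pics/topc.png',t); cv2.imwrite('pics/sidec.png',cv2.resize(s,None,fx=5.5,fy=5.5,interpolation=3))
E
```

```text
(no output)
```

View pics/topc.png

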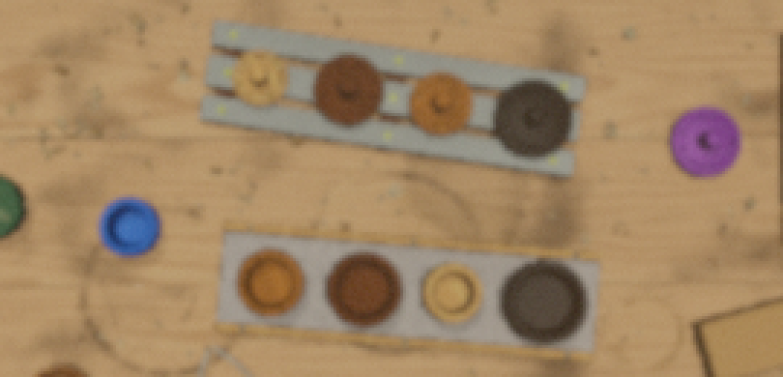

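View pics/sidec.png

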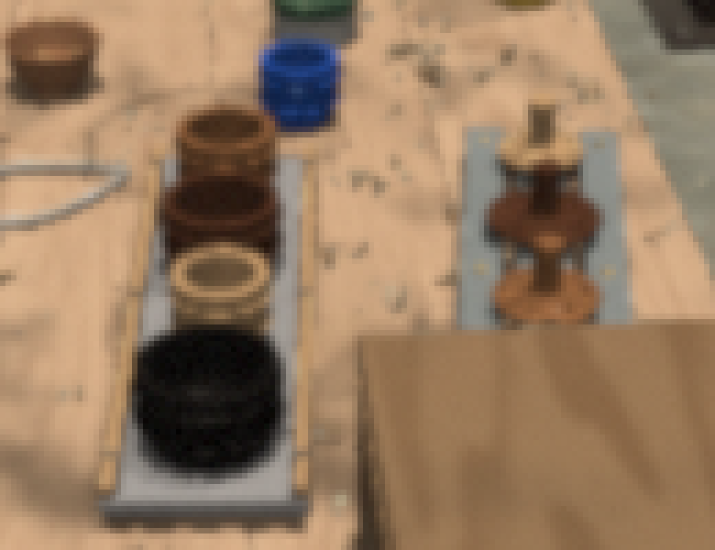

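The crops confirm it: by wood and size, lids left to right are maple, walnut, cherry, ebony and boxes cherry, walnut, maple, ebony. The lids stand on their spigots, so their flange tops are near z = 0.038. The purple and blue ones and the brown pot off the rack are the look-alikes.

```bash
cat > meas.py <<'E'
from h import *
import sys
D=dict(maple=.052,cherry=.059,walnut=.066,ebony=.073)
L=dict(maple=(269,142),walnut=(300.5,146),cherry=(332,151),ebony=(364,155.5))
B=dict(cherry=(273,212),walnut=(305.5,214.5),maple=(336,216),ebony=(367,218.5))
def fit(im,seed,z,d):
    S=6; x0,y0=int(seed[0])-25,int(seed[1])-25
    p=cv2.resize(im[y0:y0+50,x0:x0+50],None,fx=S,fy=S,interpolation=cv2.INTER_CUBIC)
    r=d/2*env.calibration("top")["fx"]/(env.calibration("top")["position"][2]-z)*S
    best=None
    for ch in cv2.split(p)+cv2.split(cv2.cvtColor(p,cv2.COLOR_RGB2HSV))[1:2]:
        c=cv2.HoughCircles(cv2.GaussianBlur(ch,(0,0),3),cv2.HOUGH_GRADIENT_ALT,1,20,param1=60,param2=.5,minRadius=int(r*.85),maxRadius=int(r*1.15))
        if c is None: continue
        for a in c.reshape(-1,c.shape[-1]):
            u,v=x0+(a[0]+.5)/S-.5,y0+(a[1]+.5)/S-.5
            if np.hypot(u-seed[0],v-seed[1])<4: print("   ",np.round(on_z("top",u,v,z),4)[:2],"uv",round(u,1),round(v,1),"d mm",round(a[2]/r*d*1e3,1))
if __name__=="__main__":
    im=env.get_image("top")
    for k in L: print("lid",k); fit(im,L[k],.038,D[k])
    for k in B: print("box",k); fit(im,B[k],.063,D[k])
E
python3 meas.py
```

```text
lid maple
lid walnut
    [0.642  0.0682] uv 299.1 146.1 d mm 64.2
    [0.6451 0.0665] uv 299.8 144.9 d mm 61.2
lid cherry
    [ 0.6302 -0.0178] uv 331.6 150.4 d mm 56.2
lid ebony
box cherry
    [0.4684 0.1356] uv 273.2 211.9 d mm 58.5
    [0.4675 0.1361] uv 273.1 212.2 d mm 58.0
box walnut
    [0.4611 0.053 ] uv 305.2 214.6 d mm 63.2
box maple
    [ 0.4573 -0.0242] uv 335.1 215.9 d mm 54.0
box ebony
    [ 0.4482 -0.1067] uv 366.9 219.2 d mm 69.4
```

```bash
cat > meas2.py <<'E'
from meas import *
def mfit(im,seed,z,d,T=18):
    S=6; x0,y0=int(seed[0])-25,int(seed[1])-25
    p=cv2.resize(im[y0:y0+50,x0:x0+50],None,fx=S,fy=S,interpolation=cv2.INTER_CUBIC)
    lab=cv2.cvtColor(p,cv2.COLOR_RGB2LAB).astype(float)
    c=env.calibration("top"); r=d/2*c["fx"]/(c["position"][2]-z)*S
    yy,xx=np.mgrid[:300,:300]; sx,sy=(seed[0]-x0+.5)*S,(seed[1]-y0+.5)*S
    R=np.hypot(xx-sx,yy-sy)
    ref=np.median(lab[(R>.6*r)&(R<.85*r)],0)
    dl=lab-ref; m=(np.hypot(np.hypot(dl[...,1],dl[...,2]),dl[...,0]*.6)<T)&(R<1.35*r)
    m=cv2.morphologyEx((m*255).astype(np.uint8),cv2.MORPH_OPEN,np.ones((15,15)))
    k=max(cv2.findContours(m,cv2.RETR_EXTERNAL,cv2.CHAIN_APPROX_NONE)[0],key=cv2.contourArea)
    (a,b),(e,f),_=cv2.fitEllipse(cv2.convexHull(k))
    u,v=x0+(a+.5)/S-.5,y0+(b+.5)/S-.5
    print("  mask",np.round(on_z("top",u,v,z),4)[:2],"uv",round(u,1),round(v,1),"d",np.round(np.array([e,f])/2/r*d*1e3,1))
im=cv2.imread('pics/top0.png')[:,:,::-1]
for k in L: print("lid",k); mfit(im,L[k],.038,D[k])
for k in B: print("box",k); mfit(im,B[k],.063,D[k])
E
python3 meas2.py
```

```text
lid maple
  mask [0.6548 0.1464] uv 269.5 141.3 d [51.8 60. ]
lid walnut
  mask [0.6431 0.0666] uv 299.7 145.7 d [62.8 64.8]
lid cherry
  mask [ 0.6306 -0.0176] uv 331.5 150.3 d [56.4 60.4]
lid ebony
  mask [ 0.6162 -0.1008] uv 362.9 155.6 d [68.4 73.1]
box cherry
  mask [0.4677 0.1367] uv 272.8 212.2 d [57.2 57.9]
box walnut
  mask [0.4613 0.0537] uv 305.0 214.5 d [62.7 64.3]
box maple
  mask [ 0.4583 -0.026 ] uv 335.7 215.5 d [54.1 56. ]
box ebony
  mask [ 0.4494 -0.1069] uv 367.0 218.8 d [71.9 74.7]
```

jog_arm:
  hand: [0.04,0.04,0.04,0.04,0.04]
  travel:
    - [0.042,-0.035,0]
    - [0.042,-0.035,0]
    - [0.042,-0.035,0]
    - [0.042,-0.035,0]
    - [0.042,-0.035,0]
  yaw: [0,0,0,0,0]
  grip_force: 30

```text
time_s: 0.78
position: [0.4473, 0.3204, 0.2482]
tool_rot: [[-0.903, 0.429, -0.0], [0.429, 0.903, -0.0], [0.0, -0.0, -1.0]]
ft_force: [1.2, 1.1, 0.1]
grip_width: 0.0401
gripper_force: 0.0
```

jog_arm:
  hand: [0.04,0.04,0.04,0.04,0.04]
  travel:
    - [0.042,-0.035,-0.02]
    - [0.042,-0.035,-0.02]
    - [0.042,-0.035,-0.02]
    - [0.042,-0.035,-0.02]
    - [0.042,-0.035,-0.02]
  yaw: [0,0,0,0,0]

```text
time_s: 1.4
position: [0.6573, 0.1453, 0.1473]
tool_rot: [[-0.903, 0.43, -0.001], [0.43, 0.903, 0.0], [0.001, -0.0, -1.0]]
ft_force: [-0.3, 0.3, 0.4]
grip_width: 0.0396
gripper_force: 0.0
```

jog_arm:
  hand: [0.04,0.04,0.04,0.04,0.04]
  travel:
    - [-0.001,0.002,-0.03]
    - [-0.001,0,-0.02]
    - [0,0,-0.01]
    - [0,0,0]
    - [0,0,0]
  yaw: [0,0,0,0,0]

```text
time_s: 2.02
position: [0.6546, 0.1489, 0.0894]
tool_rot: [[-0.903, 0.429, 0.002], [0.429, 0.903, 0.0], [-0.002, 0.001, -1.0]]
ft_force: [-0.0, -0.6, 0.4]
grip_width: 0.04
gripper_force: 0.0
```

```bash
python3 - <<'E'
from h import *
s=env.get_image("side")[:,:,::-1]; t=env.get_image("top")[:,:,::-1]
a=cv2.resize(s[120:245,290:415],(390,390),interpolation=3); b=cv2.resize(t[80:210,205:335],(390,390),interpolation=3)
cv2.imwrite("pics/m1.png",np.hstack([a,b]))
E
```

```text
(no output)
```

View pics/m1.png

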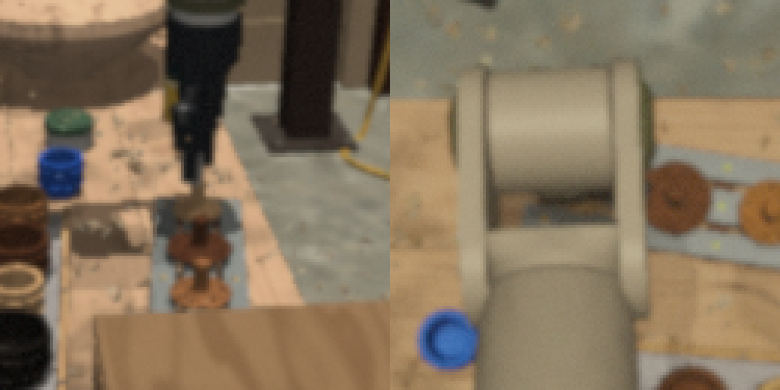

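The side view (left half, about (197,185)) shows the fingers directly above the maple knob. The arm hides the lid from the top camera. Next I descend to z = 0.060 and close.

jog_arm:
  hand: [0.04,0.04,0.04,0.04,0.04]
  travel:
    - [0,-0.001,-0.01]
    - [0,0,-0.01]
    - [0,0,-0.005]
    - [0,0,-0.004]
    - [0,0,0]
  yaw: [0,0,0,0,0]

```text
time_s: 2.75
position: [0.6541, 0.1477, 0.059]
tool_rot: [[-0.903, 0.429, -0.0], [0.429, 0.903, -0.0], [0.0, -0.0, -1.0]]
ft_force: [0.5, 0.3, -0.3]
grip_width: 0.0396
gripper_force: 0.0
```

jog_arm:
  hand: [0.025,0.01,0.005,0.005,0.005]
  travel:
    - [0,0,0]
    - [0,0,0]
    - [0,0,0]
    - [0,0,0]
    - [0,0,0]
  yaw: [0,0,0,0,0]

```text
time_s: 3.38
position: [0.6543, 0.1476, 0.0597]
tool_rot: [[-0.903, 0.429, 0.001], [0.429, 0.903, -0.0], [-0.001, 0.0, -1.0]]
ft_force: [-0.7, -0.7, 3.8]
grip_width: 0.0162
gripper_force: 29.5
```

jog_arm:
  hand: [0.005,0.005,0.005,0.005,0.005]
  travel:
    - [0,0,0.01]
    - [0,0,0.02]
    - [0,0,0.035]
    - [0,0,0.045]
    - [-0.02,-0.018,0]
  yaw: [0,0,0,0,0]

```text
time_s: 4.0
position: [0.6357, 0.1304, 0.1733]
tool_rot: [[-0.904, 0.428, 0.008], [0.428, 0.904, 0.0], [-0.007, 0.004, -1.0]]
ft_force: [0.2, -1.2, -0.8]
grip_width: 0.0158
gripper_force: 29.3
```

jog_arm:
  hand: [0.005,0.005,0.005,0.005,0.005]
  travel:
    - [-0.035,-0.031,0]
    - [-0.035,-0.031,0]
    - [-0.035,-0.031,0]
    - [-0.035,-0.031,0]
    - [-0.036,-0.031,0]
  yaw: [0,0,0,0,0]

```text
time_s: 4.62
position: [0.457, -0.026, 0.1698]
tool_rot: [[-0.903, 0.429, 0.001], [0.429, 0.903, -0.0], [-0.001, 0.0, -1.0]]
ft_force: [0.5, 0.0, -0.2]
grip_width: 0.0158
gripper_force: 29.4
```

```bash
python3 - <<'E'
from h import *
s=env.get_image("side")[:,:,::-1]
print(env.observe()["position"],env.observe()["grip_width"],env.observe()["ft_force"])
p=env.observe()["position"]
print("expected lid-bottom px",proj("side",p-[0,0,.038]),"box mouth px",proj("side",[.458,-.0255,.063]))
cv2.imwrite("pics/m2.png",cv2.resize(s[120:260,240:400],None,fx=4,fy=4,interpolation=3))
E
```

```text
[ 0.4534326  -0.02782899  0.16944932] 0.015892223133305163 [-0.20765892  0.44875371 -0.91837001]
expected lid-bottom px (np.float64(291.5794877323637), np.float64(186.77992142331107)) box mouth px (np.float64(293.9891035677584), np.float64(207.63711524996359))
```

View pics/m2.png

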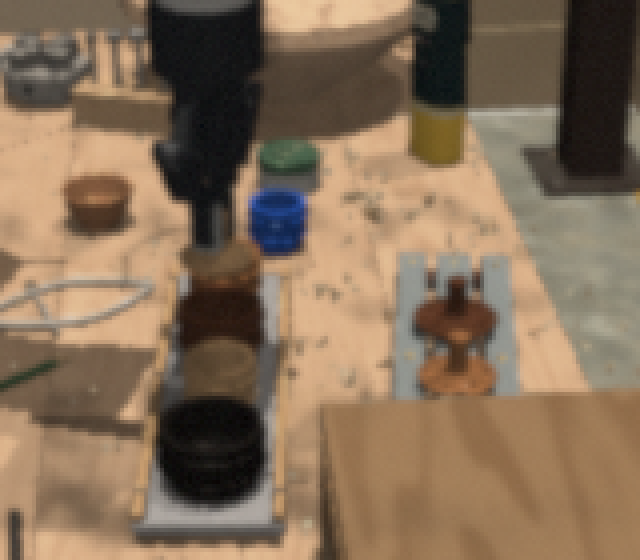

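The maple lid hangs level with its centre at u = 295.2, and the maple box is centred at u = 295.2, so they are aligned in x. Descending.

jog_arm:
  hand: [0.005,0.005,0.005,0.005,0.005]
  travel:
    - [0,0,-0.03]
    - [0,0,-0.02]
    - [0,0,-0.01]
    - [0,0,0]
    - [0,0,0]
  yaw: [0,0,0,0,0]

```text
time_s: 5.3
position: [0.4586, -0.0253, 0.11]
tool_rot: [[-0.903, 0.429, 0.001], [0.429, 0.903, -0.0], [-0.001, 0.0, -1.0]]
ft_force: [0.9, -0.7, -0.1]
grip_width: 0.0163
gripper_force: 29.4
```

jog_arm:
  hand: [0.005,0.005,0.005,0.005,0.005]
  travel:
    - [0,0,-0.006]
    - [0,0,-0.004]
    - [0,0,-0.004]
    - [0,0,-0.003]
    - [0,0,0]
  yaw: [0,0,0,0,0]

```text
time_s: 5.92
position: [0.4581, -0.0253, 0.0921]
tool_rot: [[-0.903, 0.429, -0.0], [0.429, 0.903, 0.0], [0.0, -0.0, -1.0]]
ft_force: [0.2, -0.1, -0.7]
grip_width: 0.0158
gripper_force: 29.4
```

jog_arm:
  hand: [0.005,0.005,0.005,0.005,0.005]
  travel:
    - [0,0,-0.001]
    - [0,0,-0.001]
    - [0,0,0]
    - [0,0,0]
    - [0,0,0]
  yaw: [0,0,0,0,0]

```text
time_s: 6.55
position: [0.4587, -0.0255, 0.0916]
tool_rot: [[-0.903, 0.429, 0.002], [0.429, 0.903, -0.001], [-0.002, 0.0, -1.0]]
ft_force: [-3.3, -0.2, 14.2]
grip_width: 0.0159
gripper_force: 30.5
```

Seated at z = 0.0916 as expected. Release, rise and go to the walnut lid.

jog_arm:
  hand: [0.02,0.04,0.04,0.04,0.04]
  travel:
    - [0,0,0.001]
    - [0,0,0]
    - [0,0,0.01]
    - [0,0,0.03]
    - [0,0,0.03]
  yaw: [0,0,0,0,0]

```text
time_s: 7.18
position: [0.4581, -0.0253, 0.1626]
tool_rot: [[-0.903, 0.429, -0.0], [0.429, 0.903, 0.0], [0.0, -0.0, -1.0]]
ft_force: [1.0, 0.3, -0.1]
grip_width: 0.04
gripper_force: 0.0
```

jog_arm:
  hand: [0.04,0.04,0.04,0.04,0.04]
  travel:
    - [0.037,0.018,0]
    - [0.037,0.019,0]
    - [0.037,0.019,-0.01]
    - [0.037,0.019,-0.02]
    - [0.036,0.018,-0.02]
  yaw: [0,0,0,0,0]

```text
time_s: 7.8
position: [0.6433, 0.0685, 0.1113]
tool_rot: [[-0.903, 0.429, 0.0], [0.429, 0.903, -0.0], [-0.0, 0.0, -1.0]]
ft_force: [-0.4, -0.6, 0.3]
grip_width: 0.0403
gripper_force: 0.0
```

```bash
python3 - <<'E'
from h import *
s=env.get_image("side")[:,:,::-1]
print(env.observe()["position"])
cv2.imwrite("pics/m3.png",cv2.resize(s[120:260,240:400],None,fx=4,fy=4,interpolation=3))
E
```

```text
[0.64529233 0.0702707  0.10782362]
```

View pics/m3.png

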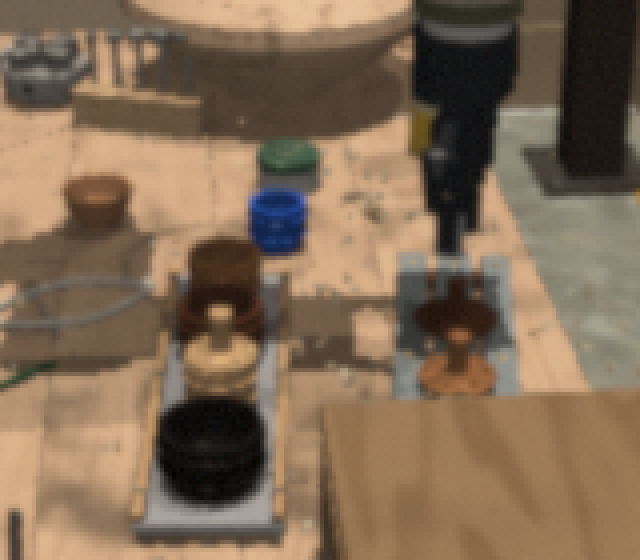

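The maple lid sits flat on its box at about (220,350), and the gripper is above the walnut knob at (455,290). Descend and grasp.

jog_arm:
  hand: [0.04,0.04,0.04,0.04,0.04]
  travel:
    - [0,-0.001,-0.02]
    - [0,0,-0.015]
    - [0,0,-0.01]
    - [0,0,-0.006]
    - [0,0,0]
  yaw: [0,0,0,0,0]

```text
time_s: 8.48
position: [0.6421, 0.0667, 0.0604]
tool_rot: [[-0.903, 0.429, -0.0], [0.429, 0.903, 0.0], [0.0, -0.0, -1.0]]
ft_force: [0.0, -0.0, 1.6]
grip_width: 0.0399
gripper_force: 0.0
```

jog_arm:
  hand: [0.025,0.01,0.005,0.005,0.005]
  travel:
    - [0,0,0]
    - [0,0,0]
    - [0,0,0]
    - [0,0,0]
    - [0,0,0]
  yaw: [0,0,0,0,0]

```text
time_s: 9.1
position: [0.6424, 0.0667, 0.061]
tool_rot: [[-0.903, 0.429, 0.001], [0.429, 0.903, -0.0], [-0.001, 0.0, -1.0]]
ft_force: [-1.8, -0.1, 5.5]
grip_width: 0.0159
gripper_force: 29.5
```

jog_arm:
  hand: [0.005,0.005,0.005,0.005,0.005]
  travel:
    - [0,0,0.01]
    - [0,0,0.02]
    - [0,0,0.035]
    - [0,0,0.045]
    - [-0.021,-0.001,0]
  yaw: [0,0,0,0,0]

```text
time_s: 9.72
position: [0.6228, 0.0656, 0.1741]
tool_rot: [[-0.903, 0.429, 0.008], [0.429, 0.903, -0.001], [-0.007, 0.003, -1.0]]
ft_force: [0.3, 0.7, -1.5]
grip_width: 0.0158
gripper_force: 29.4
```

jog_arm:
  hand: [0.005,0.005,0.005,0.005,0.005]
  travel:
    - [-0.04,-0.003,0]
    - [-0.04,-0.003,0]
    - [-0.04,-0.003,0]
    - [-0.04,-0.003,-0.02]
    - [0,0,-0.02]
  yaw: [0,0,0,0,0]

```text
time_s: 10.35
position: [0.4588, 0.0539, 0.1306]
tool_rot: [[-0.903, 0.429, -0.001], [0.429, 0.903, 0.0], [0.001, -0.0, -1.0]]
ft_force: [1.0, -0.6, -1.3]
grip_width: 0.0161
gripper_force: 29.4
```

jog_arm:
  hand: [0.005,0.005,0.005,0.005,0.005]
  travel:
    - [0,0,-0.01]
    - [0,0,-0.01]
    - [0,0,0]
    - [0,0,0]
    - [0,0,0]
  yaw: [0,0,0,0,0]

```text
time_s: 10.98
position: [0.4614, 0.0537, 0.1107]
tool_rot: [[-0.903, 0.429, 0.001], [0.429, 0.903, -0.0], [-0.001, 0.0, -1.0]]
ft_force: [0.6, -0.1, 0.2]
grip_width: 0.0161
gripper_force: 29.4
```

```bash
python3 - <<'E'
from h import *
s=env.get_image("side")[:,:,::-1]
p=env.observe()["position"];print(p)
print("lid px",proj("side",p-[0,0,.025]),"box px",proj("side",[.461,.0535,.063]))
cv2.imwrite("pics/m4.png",cv2.resize(s[120:260,240:400],None,fx=4,fy=4,interpolation=3))
E
```

```text
[0.46134637 0.05371652 0.11062904]
lid px (np.float64(293.8648984892117), np.float64(187.5994349063594)) box px (np.float64(293.99050418921234), np.float64(194.27516747913077))
```

View pics/m4.png

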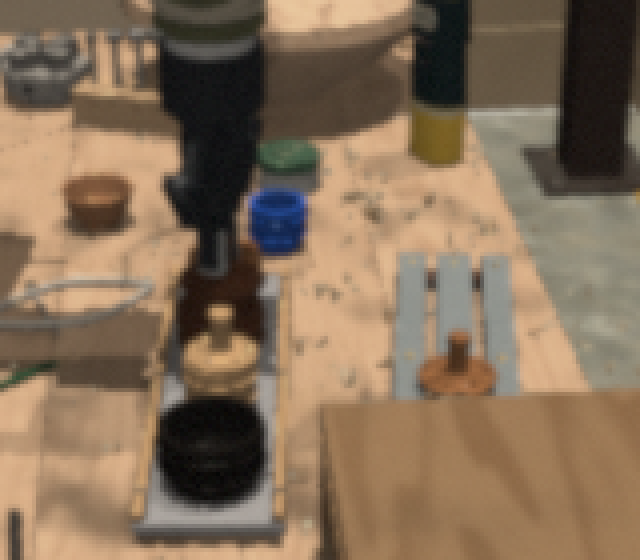

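The walnut lid hangs over the walnut box at about (220,285). Lower it; home should be near z = 0.093.

jog_arm:
  hand: [0.005,0.005,0.005,0.005,0.005]
  travel:
    - [0,0,-0.006]
    - [0,0,-0.004]
    - [0,0,-0.004]
    - [0,0,-0.003]
    - [0,0,0]
  yaw: [0,0,0,0,0]

```text
time_s: 11.65
position: [0.4611, 0.0537, 0.0932]
tool_rot: [[-0.903, 0.429, -0.0], [0.429, 0.903, -0.0], [0.0, -0.0, -1.0]]
ft_force: [0.5, 0.9, -0.1]
grip_width: 0.0161
gripper_force: 29.4
```

jog_arm:
  hand: [0.005,0.005,0.005,0.005,0.005]
  travel:
    - [0,0,-0.001]
    - [0,0,-0.001]
    - [0,0,0]
    - [0,0,0]
    - [0,0,0]
  yaw: [0,0,0,0,0]

```text
time_s: 12.28
position: [0.4615, 0.0537, 0.0928]
tool_rot: [[-0.903, 0.429, 0.002], [0.429, 0.903, -0.0], [-0.002, 0.001, -1.0]]
ft_force: [-5.3, 0.1, 18.5]
grip_width: 0.0159
gripper_force: 31.0
```

jog_arm:
  hand: [0.02,0.04,0.04,0.04,0.04]
  travel:
    - [0,0,0.001]
    - [0,0,0]
    - [0,0,0.01]
    - [0,0,0.03]
    - [0,0,0.03]
  yaw: [0,0,0,0,0]

```text
time_s: 12.9
position: [0.4611, 0.0537, 0.1636]
tool_rot: [[-0.903, 0.429, -0.0], [0.429, 0.903, 0.0], [0.0, -0.0, -1.0]]
ft_force: [0.2, 0.3, -0.2]
grip_width: 0.0398
gripper_force: 0.0
```

jog_arm:
  hand: [0.04,0.04,0.04,0.04,0.04]
  travel:
    - [0.034,-0.014,0]
    - [0.034,-0.014,0]
    - [0.034,-0.014,-0.01]
    - [0.034,-0.014,-0.02]
    - [0.033,-0.015,-0.02]
  yaw: [0,0,0,0,0]

```text
time_s: 13.52
position: [0.6313, -0.0177, 0.1123]
tool_rot: [[-0.903, 0.429, 0.0], [0.429, 0.903, -0.0], [-0.0, 0.0, -1.0]]
ft_force: [0.5, 1.0, 0.1]
grip_width: 0.0402
gripper_force: 0.0
```

jog_arm:
  hand: [0.04,0.04,0.04,0.04,0.04]
  travel:
    - [0,0,-0.02]
    - [0,0,0]
    - [0,0,0]
    - [0,0,0]
    - [0,0,0]
  yaw: [0,0,0,0,0]

```text
time_s: 14.15
position: [0.6303, -0.0172, 0.0931]
tool_rot: [[-0.903, 0.429, 0.001], [0.429, 0.903, -0.0], [-0.001, 0.0, -1.0]]
ft_force: [-1.2, 0.4, 0.3]
grip_width: 0.0399
gripper_force: 0.0
```

```bash
python3 - <<'E'
from h import *
s=env.get_image("side")[:,:,::-1]
print(env.observe()["position"])
cv2.imwrite("pics/m5.png",cv2.resize(s[120:260,240:400],None,fx=4,fy=4,interpolation=3))
E
```

```text
[ 0.63020453 -0.01721615  0.09295288]
```

View pics/m5.png

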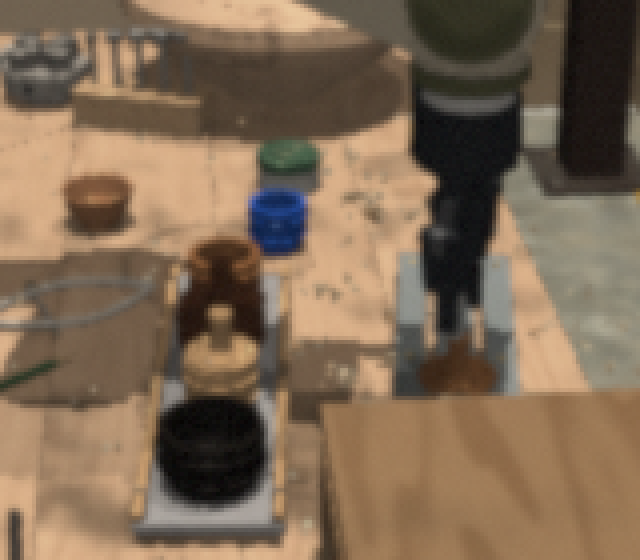

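The walnut lid is on its box, partly behind the maple knob at (222,270), and the fingers are over the cherry knob at (455,340). Descend and grasp.

jog_arm:
  hand: [0.04,0.04,0.04,0.04,0.04]
  travel:
    - [0,0,-0.014]
    - [0,0,-0.01]
    - [0,0,-0.005]
    - [0,0,-0.003]
    - [0,0,0]
  yaw: [0,0,0,0,0]

```text
time_s: 14.82
position: [0.6302, -0.0173, 0.0602]
tool_rot: [[-0.903, 0.429, -0.0], [0.429, 0.903, 0.0], [0.0, -0.0, -1.0]]
ft_force: [-0.3, 0.5, 0.6]
grip_width: 0.0404
gripper_force: 0.0
```

jog_arm:
  hand: [0.025,0.01,0.005,0.005,0.005]
  travel:
    - [0,0,0]
    - [0,0,0]
    - [0,0,0]
    - [0,0,0]
    - [0,0,0]
  yaw: [0,0,0,0,0]

```text
time_s: 15.45
position: [0.6303, -0.0174, 0.0606]
tool_rot: [[-0.903, 0.429, 0.001], [0.429, 0.903, -0.0], [-0.001, -0.0, -1.0]]
ft_force: [-0.7, -2.0, 3.3]
grip_width: 0.0162
gripper_force: 29.4
```

jog_arm:
  hand: [0.005,0.005,0.005,0.005,0.005]
  travel:
    - [0,0,0.01]
    - [0,0,0.02]
    - [0,0,0.035]
    - [0,0,0.045]
    - [-0.012,0.014,0]
  yaw: [0,0,0,0,0]

```text
time_s: 16.08
position: [0.6197, -0.0038, 0.1743]
tool_rot: [[-0.903, 0.43, 0.007], [0.43, 0.903, -0.001], [-0.007, 0.002, -1.0]]
ft_force: [0.1, -1.0, -2.0]
grip_width: 0.0158
gripper_force: 29.3
```

jog_arm:
  hand: [0.005,0.005,0.005,0.005,0.005]
  travel:
    - [-0.03,0.028,0]
    - [-0.03,0.028,0]
    - [-0.03,0.028,0]
    - [-0.03,0.028,0]
    - [-0.03,0.028,0]
  yaw: [0,0,0,0,0]

```text
time_s: 16.7
position: [0.467, 0.1377, 0.1707]
tool_rot: [[-0.903, 0.429, 0.0], [0.429, 0.903, 0.0], [-0.0, 0.0, -1.0]]
ft_force: [-0.7, 0.7, -0.0]
grip_width: 0.0158
gripper_force: 29.3
```

jog_arm:
  hand: [0.005,0.005,0.005,0.005,0.005]
  travel:
    - [0,0,-0.03]
    - [0,0,-0.02]
    - [0,0,-0.01]
    - [0,0,0]
    - [0,0,0]
  yaw: [0,0,0,0,0]

```text
time_s: 17.32
position: [0.4686, 0.1367, 0.111]
tool_rot: [[-0.903, 0.429, 0.001], [0.429, 0.903, 0.0], [-0.001, 0.001, -1.0]]
ft_force: [-0.2, -0.2, -0.5]
grip_width: 0.0158
gripper_force: 29.3
```

```bash
python3 - <<'E'
from h import *
s=env.get_image("side")[:,:,::-1]
print(env.observe()["position"])
cv2.imwrite("pics/m6.png",cv2.resize(s[120:260,240:400],None,fx=4,fy=4,interpolation=3))
E
```

```text
[0.46856545 0.13668527 0.11104009]
```

View pics/m6.png

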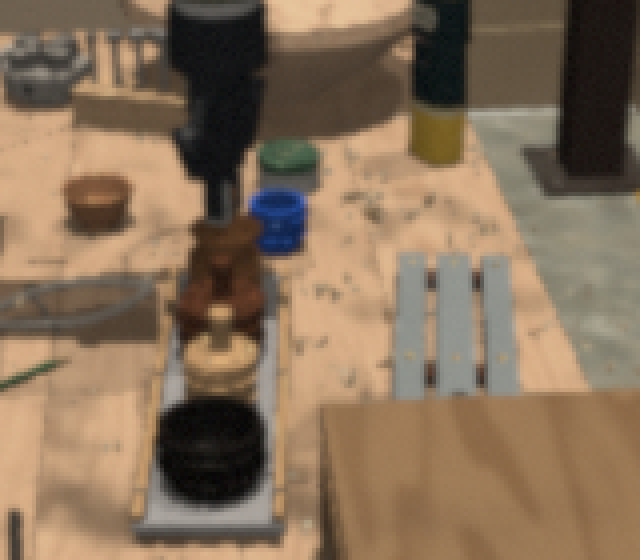

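The cherry lid is level over the cherry box at (226,235), and the walnut lid is in place. Lower.

jog_arm:
  hand: [0.005,0.005,0.005,0.005,0.005]
  travel:
    - [0,0,-0.006]
    - [0,0,-0.004]
    - [0,0,-0.004]
    - [0,0,-0.003]
    - [0,0,0]
  yaw: [0,0,0,0,0]

```text
time_s: 18.0
position: [0.4681, 0.1367, 0.0932]
tool_rot: [[-0.903, 0.429, -0.0], [0.429, 0.903, -0.0], [0.0, -0.0, -1.0]]
ft_force: [0.9, 0.7, -0.4]
grip_width: 0.0162
gripper_force: 29.3
```

jog_arm:
  hand: [0.005,0.005,0.005,0.005,0.005]
  travel:
    - [0,0,-0.001]
    - [0,0,-0.001]
    - [0,0,0]
    - [0,0,0]
    - [0,0,0]
  yaw: [0,0,0,0,0]

```text
time_s: 18.62
position: [0.4687, 0.1367, 0.0925]
tool_rot: [[-0.903, 0.429, 0.002], [0.429, 0.903, -0.0], [-0.002, 0.001, -1.0]]
ft_force: [-2.3, -0.3, 11.2]
grip_width: 0.0164
gripper_force: 29.8
```

jog_arm:
  hand: [0.02,0.04,0.04,0.04,0.04]
  travel:
    - [0,0,0.001]
    - [0,0,0]
    - [0,0,0.01]
    - [0,0,0.03]
    - [0,0,0.03]
  yaw: [0,0,0,0,0]

```text
time_s: 19.25
position: [0.4681, 0.1367, 0.1636]
tool_rot: [[-0.903, 0.429, -0.0], [0.429, 0.903, -0.0], [0.0, -0.0, -1.0]]
ft_force: [0.4, 0.9, -0.6]
grip_width: 0.0401
gripper_force: 0.0
```

jog_arm:
  hand: [0.04,0.04,0.04,0.04,0.04]
  travel:
    - [0.03,-0.047,0.01]
    - [0.03,-0.048,0]
    - [0.03,-0.048,0]
    - [0.03,-0.047,-0.01]
    - [0.029,-0.048,-0.02]
  yaw: [0,0,0,0,0]

```text
time_s: 19.88
position: [0.6183, -0.1031, 0.1432]
tool_rot: [[-0.903, 0.429, 0.002], [0.429, 0.903, -0.001], [-0.002, 0.0, -1.0]]
ft_force: [0.4, 0.8, 0.6]
grip_width: 0.0401
gripper_force: 0.0
```

jog_arm:
  hand: [0.04,0.04,0.04,0.04,0.04]
  travel:
    - [0,0,-0.03]
    - [0,0,-0.02]
    - [0,0,0]
    - [0,0,0]
    - [0,0,0]
  yaw: [0,0,0,0,0]

```text
time_s: 20.5
position: [0.6176, -0.1013, 0.0936]
tool_rot: [[-0.903, 0.429, 0.002], [0.429, 0.903, -0.001], [-0.002, 0.0, -1.0]]
ft_force: [0.2, 0.0, 0.3]
grip_width: 0.04
gripper_force: 0.0
```

jog_arm:
  hand: [0.04,0.04,0.04,0.04,0.04]
  travel:
    - [0,0,-0.014]
    - [0,0,-0.01]
    - [0,0,-0.005]
    - [0,0,-0.003]
    - [0,0,0]
  yaw: [0,0,0,0,0]

```text
time_s: 21.12
position: [0.6171, -0.1013, 0.0602]
tool_rot: [[-0.903, 0.429, -0.0], [0.429, 0.903, 0.0], [0.0, -0.0, -1.0]]
ft_force: [-0.4, 1.2, 0.2]
grip_width: 0.0399
gripper_force: 0.0
```

jog_arm:
  hand: [0.025,0.01,0.005,0.005,0.005]
  travel:
    - [0,0,0]
    - [0,0,0]
    - [0,0,0]
    - [0,0,0]
    - [0,0,0]
  yaw: [0,0,0,0,0]

```text
time_s: 21.75
position: [0.6172, -0.1014, 0.0605]
tool_rot: [[-0.903, 0.429, 0.0], [0.429, 0.903, -0.0], [-0.0, -0.0, -1.0]]
ft_force: [-0.9, -1.9, 2.5]
grip_width: 0.0161
gripper_force: 29.3
```

jog_arm:
  hand: [0.005,0.005,0.005,0.005,0.005]
  travel:
    - [0,0,0.01]
    - [0,0,0.02]
    - [0,0,0.035]
    - [0,0,0.045]
    - [-0.02,0,0]
  yaw: [0,0,0,0,0]

```text
time_s: 22.38
position: [0.5987, -0.1016, 0.1742]
tool_rot: [[-0.903, 0.429, 0.007], [0.429, 0.903, -0.002], [-0.008, 0.001, -1.0]]
ft_force: [0.6, -0.7, -1.8]
grip_width: 0.0161
gripper_force: 29.3
```

jog_arm:
  hand: [0.005,0.005,0.005,0.005,0.005]
  travel:
    - [-0.037,-0.002,0]
    - [-0.037,-0.002,0]
    - [-0.037,-0.001,0]
    - [-0.037,-0.001,-0.02]
    - [0,0,-0.02]
  yaw: [0,0,0,0,0]

```text
time_s: 23.0
position: [0.4473, -0.1069, 0.1307]
tool_rot: [[-0.903, 0.43, 0.0], [0.43, 0.903, 0.0], [0.0, 0.0, -1.0]]
ft_force: [1.4, 0.4, -0.0]
grip_width: 0.0159
gripper_force: 29.4
```

jog_arm:
  hand: [0.005,0.005,0.005,0.005,0.005]
  travel:
    - [0,0,-0.01]
    - [0,0,-0.01]
    - [0,0,0]
    - [0,0,0]
    - [0,0,0]
  yaw: [0,0,0,0,0]

```text
time_s: 23.62
position: [0.4494, -0.1074, 0.1107]
tool_rot: [[-0.903, 0.429, 0.001], [0.429, 0.903, -0.0], [-0.001, -0.0, -1.0]]
ft_force: [-0.1, 0.4, -0.7]
grip_width: 0.0161
gripper_force: 29.4
```

```bash
python3 - <<'E'
from h import *
s=env.get_image("side")[:,:,::-1]
print(env.observe()["position"])
cv2.imwrite("pics/m7.png",cv2.resize(s[120:260,240:400],None,fx=4,fy=4,interpolation=3))
E
```

```text
[ 0.44934577 -0.10735708  0.11062975]
```

View pics/m7.png

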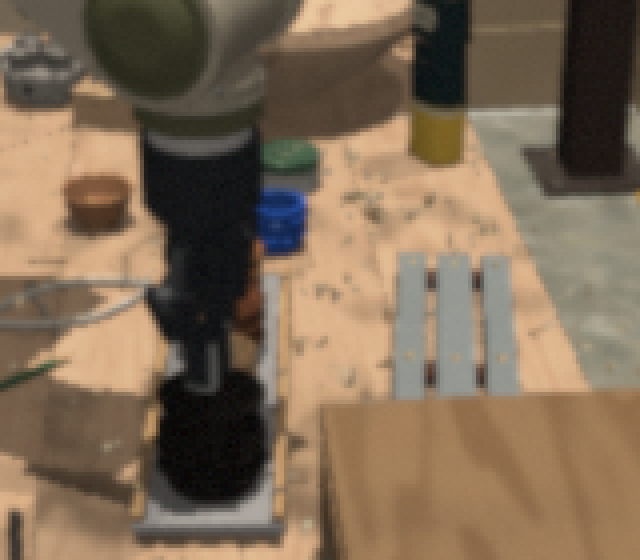

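The ebony lid is centred over the ebony box at (212,400). Lower.

jog_arm:
  hand: [0.005,0.005,0.005,0.005,0.005]
  travel:
    - [0,0,-0.006]
    - [0,0,-0.004]
    - [0,0,-0.004]
    - [0,0,-0.003]
    - [0,0,0]
  yaw: [0,0,0,0,0]

```text
time_s: 24.3
position: [0.4491, -0.1074, 0.0932]
tool_rot: [[-0.903, 0.429, -0.0], [0.429, 0.903, -0.0], [0.0, -0.0, -1.0]]
ft_force: [1.2, -1.3, -0.4]
grip_width: 0.016
gripper_force: 29.6
```

jog_arm:
  hand: [0.005,0.005,0.005,0.005,0.005]
  travel:
    - [0,0,-0.001]
    - [0,0,-0.001]
    - [0,0,0]
    - [0,0,0]
    - [0,0,0]
  yaw: [0,0,0,0,0]

```text
time_s: 24.92
position: [0.4495, -0.1075, 0.092]
tool_rot: [[-0.903, 0.429, 0.001], [0.429, 0.903, -0.001], [-0.002, -0.0, -1.0]]
ft_force: [-1.4, -0.1, 7.4]
grip_width: 0.0162
gripper_force: 29.1
```

Seated at z = 0.092. Release, rise clear and swing aside for a final look.

jog_arm:
  hand: [0.02,0.04,0.04,0.04,0.04]
  travel:
    - [0,0,0.001]
    - [0,0,0]
    - [0,0,0.01]
    - [0,0,0.03]
    - [0,0,0.04]
  yaw: [0,0,0,0,0]

```text
time_s: 25.55
position: [0.4488, -0.1071, 0.1733]
tool_rot: [[-0.903, 0.429, -0.001], [0.429, 0.903, 0.001], [0.002, 0.0, -1.0]]
ft_force: [0.2, -1.0, 0.8]
grip_width: 0.0401
gripper_force: 0.0
```

jog_arm:
  hand: [0.04,0.04,0.04,0.04,0.04]
  travel:
    - [0,0.03,0.03]
    - [-0.01,0.05,0.02]
    - [-0.02,0.05,0.02]
    - [-0.02,0.05,0]
    - [-0.02,0.05,0]
  yaw: [0,0,0,0,0]

```text
time_s: 26.18
position: [0.3782, 0.1241, 0.2432]
tool_rot: [[-0.903, 0.43, 0.001], [0.43, 0.903, 0.0], [-0.001, 0.001, -1.0]]
ft_force: [1.1, -0.4, -0.9]
grip_width: 0.0398
gripper_force: 0.0
```

jog_arm:
  hand: [0.04,0.04,0.04,0.04,0.04]
  travel:
    - [-0.02,0.05,0]
    - [-0.02,0.05,0]
    - [-0.02,0.05,0]
    - [-0.02,0.05,0]
    - [-0.02,0.05,0]
  yaw: [0,0,0,0,0]

```text
time_s: 26.8
position: [0.2781, 0.3743, 0.243]
tool_rot: [[-0.903, 0.429, 0.001], [0.429, 0.903, 0.0], [-0.0, 0.001, -1.0]]
ft_force: [0.0, 0.6, -0.9]
grip_width: 0.0396
gripper_force: 0.0
```

```bash
python3 - <<'E'
from h import *
print(env.observe()["position"])
s=env.get_image("side")[:,:,::-1]; t=env.get_image("top")[:,:,::-1]
a=cv2.resize(s[160:260,255:355],(390,390),interpolation=3); b=cv2.resize(t[150:280,255:385],(390,390),interpolation=3)
cv2.imwrite("pics/f.png",np.hstack([a,b]))
E
```

```text
[0.2780579  0.37428869 0.24302099]
```

View pics/f.png

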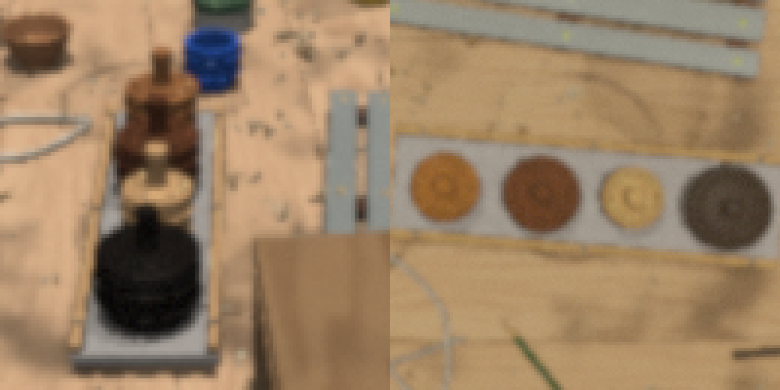

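All four lids sit flat and concentric on their matching boxes: in the top half, cherry (445,187), walnut (541,194), maple (631,198) and ebony (727,206). The boxes are still in their row. Handing in.

```bash
python3 -c "
from rig import env
print(env.close_job())"
```

```text
the job is handed in; nothing more can be done
None
```

The job is handed in at about 27 s: all four lids are on their matching boxes (cherry, walnut, maple, ebony), sitting flat in the final pictures, and the wax tin, sanding block and look-alikes were not touched.

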